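# Sort two hex spacers with the length gauge

## Task

Two hexagonal steel spacers from the analyser's service panel lie on the bench, a short one and a long one; sort them by length in the grey gauge box. Drop the short spacer through the slot in the metal gauge plate, so that it lies flat in the compartment underneath, and put the long spacer, which does not pass the slot, flat on the floor of the open compartment next to it. Let go of both.

Things in the scene. Friction and masses are not known exactly. Their poses are not given: they have to be found in the camera images.
- short_spacer: Short hexagonal steel spacer, 60 mm long over all: hexagonal body 46 mm long, 16 mm across the flats (18.5 mm across the corners), plus a thin dark threaded stud 8 mm thick and 14 mm long at its +x end. Loose, about 85 g, lying on one flat on the bench. Origin: on its axis at half the overall length, 8 mm above what it lies on; x along its axis towards the stud, z up at the start.
- long_spacer: Long hexagonal steel spacer, the same but 100 mm long over all: hexagonal body 86 mm long, 16 mm across the flats, plus the same 14 mm dark stud at its +x end. Loose, about 155 g, lying on one flat on the bench. Origin: on its axis at half the overall length, 8 mm above what it lies on; x along its axis towards the stud, z up at the start.
- gauge_slot (a point): Centre of the slot in the aluminium gauge plate, at the plate's top face, 34 mm above the bench. The slot is a rectangular opening 80 mm along x and 40 mm along y; z is up. The plate (142 by 72 mm, 4 mm thick) covers one half of the grey gauge box, which is fixed to the bench. Under the slot is the short compartment, 88 by 48 mm, its floor 30 mm below the plate's top face. A spacer let go just above the slot, in line with it, falls through.
- long_tray (a point): Centre of the inner floor of the gauge box's open compartment for the long spacer, 4 mm above the bench; it lies 76 mm from the slot's centre, on the slot's -y side. The compartment is 134 mm along x and 80 mm along y inside (same axes as the slot). Its outer walls are 4 mm thick and their tops are 16 mm above its floor; on the +y side it is bounded by the side of the gauge half, 30 mm above its floor.

How it is judged:
By the outcome, as a careful person would: the job done as asked, in the order asked, and still so for the second after the job is handed in, with the robot touching nothing.
It also fails if it takes over 54 s, if anything falls off the work surface, if the arm or the gripper's body presses on something with over 40 N, if the wrist force passes 120 N, or if a joint passes its speed limit or range.

## Robot

A 6-joint arm with a two-finger parallel gripper is mounted at the origin on the work surface. World frame = base frame: x ahead of the robot, y to its left, z up, the work surface at z = 0. Lengths are in m, angles in degrees, forces in N, time in s.
With the tool pointing down it reaches from about 0.35 to 0.875 m from the base axis. Payload 4.2 kg.
Tool frame: the origin (TCP) lies midway between the tips of the shut fingers; the grasp point (between the pads) lies 19 mm behind it; z points along the fingers, y is the line along which they close (so a half turn about z gives the same grasp; the last joint's range is limited). The gripper opens to 87 mm and grips with 3 to 60 N. Pads are 19 mm wide; open, the fingers measure 117 mm over their backs; the gripper's body (75 mm by 190 mm) begins 51 mm behind the grasp point.
Start: joints at [-60.756, 22.042, 0.453, 0, -68.411, -14.817], TCP at [0.156, -0.605, 0.223] pointing down, gripper open.
Joint ranges: [-179.83, 179.83], [-69.29, 118.12], [-61.27, 80.66], [-181.25, 117.63], [-171.15, -9.14], [-177.46, 177.46]. Speed limits (degrees/s): [159.86, 159.86, 180, 180, 180, 180].

## Interface

Orientations are given as [roll, pitch, yaw] about the fixed x, y, z axes, in that order (R = Rz(yaw) Ry(pitch) Rx(roll)).
In Python, from workcell import env gives the robot as it stands. The module is installed in compiled form; this text tells all that it offers. Calls block until the motion is done:
- env.goto(position, orientation): joint-space move of the TCP to a pose.
- env.move_straight(position, rotation=None, rate=0.15, force_limit=None): straight line of the TCP; rotation=None keeps the orientation; rate is the mean speed in m/s. With force_limit (N) it stops when the force on the tool has changed by that much, and returns True; else False.
- env.set_joints(angles): joint-space move.
- env.gripper_to(opening, grasp_force=None): opening from 0.0 (shut) to 1.0 (fully open); grasp_force is the grip in N (None keeps the last); returns when the fingers have stopped.
- env.dwell(seconds).
- env.inverse_kinematics(position, orientation): joint angles nearest the present ones, or None.
- env.read_state(): the state.
- env.grab_frame(name): name is "side" or "top"; returns a dict with "image" (480x640x3 uint8, blue, green, red), "fx", "fy", "cx", "cy" (pixels), "D" ([k1, k2, p1, p2, k3] as OpenCV has them; the pictures are not rectified), "position" and "orientation" of the camera in the world. Camera axes: x right, y up, looking along -z (the intrinsics and any distortion apply to the point x, -y, -z); pixel columns grow to the right and rows downward; lengths in m; the calibration is good to about 2 mm. A picture is of the moment at which its call begins. There is no depth.
A pose or a line that the arm cannot do raises env.Unreachable and nothing moves.
- env.close_job(): hands the job in; it is judged then, once.
Trained networks look in a picture, given as the dict that the camera call returned (one of the last four; its "shot" number tells which), for a name from the list of things; names that differ only in an ending like _2 or _b are one class to them, and where a whole thing is asked for, a point or a joint stands for the part that bears it (a point fixed in the world has none). Each returns a list of dicts, best first, with "score" (0 to 1); they miss things now and then, are a little off and sometimes report something else, mostly with a low value. They report only what shows in the picture. A call takes as long as a camera call.
- env.search_frame(picture, thing): "xyz" ([x, y, z] in m, in world coordinates, good to about 4 mm: the middle of the surface that is visible of it).
- env.trace(picture, thing): "mask" (480x640 bool, what is visible of it).
The state is a dict: "clock": time; "joint_positions": joint angles; "qvel": joint speeds; "joint_torque": joint torques, N m; "position": TCP position; "tool_rot": TCP orientation; "force": force on the tool from outside, world axes, zero at the start; "wrist_torque": the same for the moment, N m; "opening": opening from 0.0 (shut) to 1.0 (fully open); "finger_force": force on a finger pad.
Only numpy, scipy, OpenCV 4.12 (cv2) and the standard library are available. Lean on these libraries where they do the work, as an engineer would, in place of code of your own. Each camera call takes 0.05 s, during which the arm holds its last target. There are 200 camera calls.

## Working session

There is one attempt and no reset: what is moved stays moved. The work goes in short steps, each a Python script; the robot and the scene stay as the last script left them, time stands still between calls to the robot, and variables do not carry over. Pictures are saved under pics/ and viewed, at most 10 in all, crops included, and the job is handed in when it is done.

```bash
mkdir -p pics; cat > h.py <<'E'
import numpy as np, cv2
from scipy.spatial.transform import Rotation as Rn
from workcell import env
def RR(o): return Rn.from_euler('xyz',o,degrees=True)
def cam(f):
    K=np.array([[f['fx'],0,f['cx']],[0,f['fy'],f['cy']],[0,0,1]]); o=np.array(f['orientation'])
    R=o if o.shape==(3,3) else RR(o).as_matrix()
    return K,np.array(f['D'],float),R,np.array(f['position'])
def px2w(f,uv,z):
    K,D,R,p=cam(f)
    n=cv2.undistortPoints(np.array(uv,float).reshape(-1,1,2),K,D).reshape(-1,2)
    d=np.c_[n[:,0],-n[:,1],-np.ones(len(n))]@R.T
    return p+d*((z-p[2])/d[:,2])[:,None]
def w2px(f,P):
    K,D,R,p=cam(f); c=(np.atleast_2d(P)-p)@R
    c=c*[1,-1,-1]
    return cv2.projectPoints(c.reshape(-1,1,3),np.zeros(3),np.zeros(3),K,D)[0].reshape(-1,2)
E
python3 - <<'E'
from h import *
for n in ('top','side'):
    f=env.grab_frame(n); cv2.imwrite(f'pics/{n}0.png',f['image'])
    print(n,f['position'],f['orientation'],f['fx'],f['D'])
    for t in ('short_spacer','long_spacer','gauge_slot','long_tray'):
        try:
            r=env.search_frame(f,t); print(t,[(np.round(q['xyz'],4).tolist(),round(q['score'],2)) for q in r[:3]])
            for q in env.trace(f,t)[:2]:
                m=q['mask']; v,u=np.nonzero(m)
                rect=cv2.minAreaRect(np.c_[u,v].astype(np.float32)); print('  mask',round(q['score'],2),m.sum(),np.round(rect[0],1),np.round(rect[1],1),round(rect[2],1))
        except Exception as e: print(t,repr(e))
print(env.read_state()['clock'])
E
```

```text
top [ 0.46370222 -0.03293209  0.89987699] [  5.66760104  -0.289357   -90.87253375] 514.8895590406343 [-0.02880314  0.          0.          0.          0.        ]
short_spacer [([0.4524, 0.0924, 0.0131], 0.75)]
long_spacer [([0.6462, 0.1346, 0.0138], 0.96)]
  mask 0.82 516 [221.  191.1] [55.8 10.3] 58.0
gauge_slot [([0.5637, -0.1979, -0.0012], 0.62)]
  mask 0.95 7347 [411.1 233.5] [90.9 84.1] 17.1
long_tray [([0.5635, -0.1988, 0.0038], 0.62)]
  mask 0.83 7533 [411.5 234.3] [92.5 84.6] 18.0
side [0.24158138 0.27585736 0.61964156] [  37.72202961   -0.28062492 -134.37599763] 517.444520941756 [-0.11695803  0.          0.          0.          0.        ]
short_spacer [([0.4522, 0.0956, 0.0129], 0.83)]
long_spacer [([0.6414, 0.1421, 0.0193], 0.93)]
  mask 0.81 782 [190.1 282.8] [70.3 12.4] 13.8
gauge_slot [([0.5664, -0.1819, 0.016], 0.77)]
  mask 0.83 7846 [389.9 189. ] [ 87.8 112.9] 68.8
long_tray [([0.5585, -0.1821, 0.0179], 0.9)]
  mask 0.88 7598 [390. 189.] [ 86.6 110.5] 68.7
0.9
```

```bash
python3 - <<'E'
import cv2
a=cv2.imread('pics/top0.png')[120:320,170:490]
cv2.imwrite('pics/topc.png',cv2.resize(a,None,fx=2.5,fy=2.5,interpolation=cv2.INTER_CUBIC))
E
```

```text
(no output)
```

View pics/topc.png

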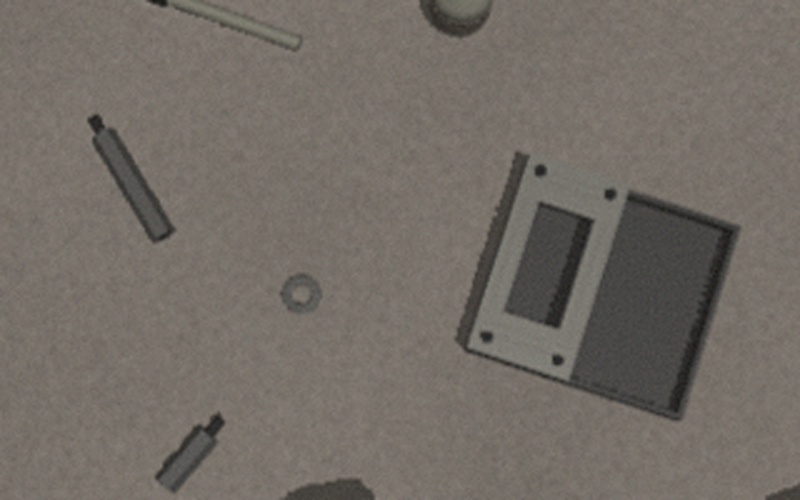

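View pics/side0.png

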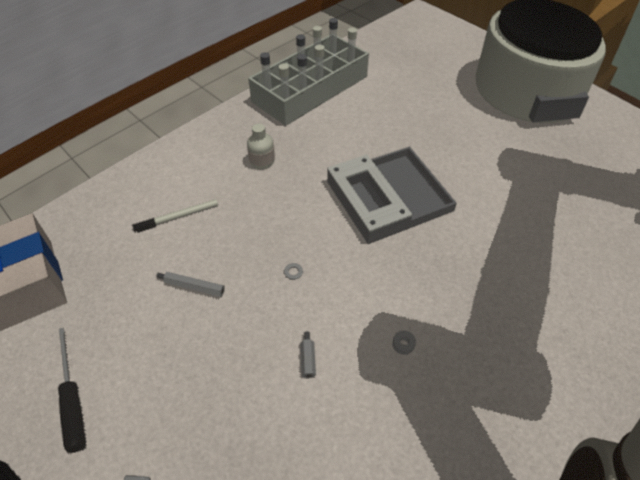

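The top crop shows the short spacer with its stud at (219,418) and its tail at (165,487). The long spacer's stud is at (95,118) and its tail at (162,238). The slot corners are about (541,204), (592,220), (558,326) and (506,312), and the open tray is to the slot's right. The side view agrees: short spacer near (308,355), long near (190,284), box near (390,190). The washer, pen and bottle are distractors.

```bash
cat >> h.py <<'E'
import types
from scipy.optimize import least_squares
def c(p,ox,oy,s): return (np.array(p,float)+0.5)/s-0.5+[ox,oy]
L=lambda l:np.array([[l/2,0,0],[-l/2,0,0]])
BOX=np.array([[40,20,0],[40,-20,0],[-40,-20,0],[-40,20,0],[71,36,0],[71,-36,0],[-71,-36,0],[-71,36,0]])/1e3
def fit(obs,model,z,x0):
    def w(q): 
        s,cc=np.sin(q[2]),np.cos(q[2]); return model@np.array([[cc,s,0],[-s,cc,0],[0,0,1]])+[q[0],q[1],z]
    r=least_squares(lambda q:np.concatenate([(w2px(f,w(q))-p).ravel() for f,p in obs]),x0)
    return r.x,w(r.x),np.sqrt(np.mean(r.fun**2))
E
python3 - <<'E'
from h import *
f=env.grab_frame('top'); g=env.grab_frame('side')
t=lambda p:c(p,170,120,2.5)
# top view only first; slot +x direction: -y side is tray (image right)
box=t([(541,204),(592,220),(558,326),(506,312),(528,157),(628,190),(572,380),(470,346)])
for n,p,m,z,x0 in (('short',t([(219,418),(165,487)]),L(.06),.008,(.45,.09,-.5)),('long',t([(95,118),(162,238)]),L(.1),.008,(.64,.14,.5)),('box',box,BOX,.034,(.56,-.15,0))):
    q,w,e=fit([(f,p)],m,z,x0); print(n,np.round(q[:2],4),np.degrees(q[2]).round(1),'rms',e.round(2),'px; side px',w2px(g,w).round(0).astype(int).tolist())
    print(px2w(f,p[:2],z).round(4).tolist(), np.linalg.norm(np.diff(px2w(f,p[:2],z),axis=0)).round(4))
    for im,ff,k in ((f['image'],f,0),(g['image'],g,1)):
        for u in w2px(ff,w): cv2.circle(im,tuple(int(round(a*16)) for a in u),16,(0,0,255) ,-1,shift=4)
a=g['image'][140:390,140:460]
cv2.imwrite('pics/sidec.png',cv2.resize(a,None,fx=2.4,fy=2.4,interpolation=cv2.INTER_CUBIC))
E
```

```text
short [0.4525 0.0897] -38.6 rms 0.04 px; side px [[306, 334], [310, 377]]
[[0.4759, 0.071, 0.008], [0.4292, 0.1083, 0.008]] 0.0598
long [0.6453 0.1344] 28.8 rms 0.25 px; side px [[159, 275], [223, 293]]
[[0.6885, 0.1582, 0.008], [0.602, 0.1105, 0.008]] 0.0987
box [ 0.5748 -0.1566] -18.6 rms 1.19 px; side px [[346, 178], [368, 170], [394, 204], [371, 213], [328, 168], [367, 155], [414, 215], [371, 231]]
[[0.6177, -0.152, 0.034], [0.6061, -0.1865, 0.034]] 0.0364
```

View pics/sidec.png

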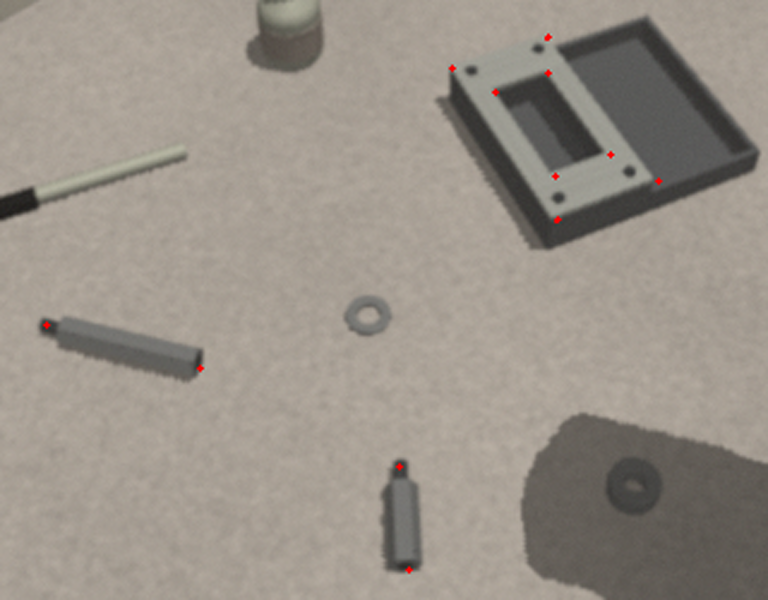

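```bash
cat >> h.py <<'E'
def tcp(q,dx,z,turn=0):
    """TCP pose (pointing down) gripping dx along the x of the thing at q=(x,y,yaw rad)"""
    d=np.array([np.cos(q[2]),np.sin(q[2])])*dx
    return [q[0]+d[0],q[1]+d[1],z],[180,0,np.degrees(q[2])+turn]
def best(q):
    j0=np.array(env.read_state()['joint_positions']); o=[]
    for t in (0,180):
        j=env.inverse_kinematics(*tcp(q,0,.1,t))
        if j is not None: o.append((np.abs(np.array(j)-j0).max(),t))
    return o
def st(s): 
    r=env.read_state(); print(s,'t',round(r['clock'],2),'pos',np.round(r['position'],4),'open',round(r['opening'],3),'ff',np.round(r['finger_force'],1),'F',np.round(r['force'],1)); return r
E
python3 - <<'E'
from h import *
import json
f=env.grab_frame('top'); g=env.grab_frame('side')
t=lambda p:c(p,170,120,2.5); s=lambda p:c(p,140,140,2.4)
box=t([(541,204),(592,220),(558,326),(506,312),(528,157),(628,190),(572,380),(470,346)])
bs=s([(497,90),(547,75),(610,158),(558,174),(452,74),(548,42),(653,179),(551,220)])
Q={}
for n,o,m,z,x0 in (('short',[(f,t([(219,418),(165,487)])),(g,s([(400,467),(404,567)]))],L(.06),.008,(.45,.09,-.5)),
  ('long',[(f,t([(95,118),(162,238)])),(g,s([(46,326),(198,363)]))],L(.1),.008,(.64,.14,.5)),('box',[(f,box),(g,bs)],BOX,.034,(.56,-.15,0))):
    q,w,e=fit(o,m,z,x0); print(n,np.round(q,4),np.degrees(q[2]),e); Q[n]=q.tolist()
    print('  single',[np.round(fit([a],m,z,x0)[0],4).tolist() for a in o])
json.dump(Q,open('q.json','w'))
print([best(Q[k]) for k in Q], env.read_state()['tool_rot'])
q=np.array(Q['short'])
st('0'); a=best(q); turn=min(a)[1]
env.gripper_to(.6,25)
p,o=tcp(q,-.005,.08,turn); env.goto(p,o); st('above')
print(env.move_straight(tcp(q,-.005,.003,turn)[0],rate=.1,force_limit=8)); st('down')
env.gripper_to(0,25); st('grip')
p[2]=.1; env.move_straight(p,rate=.15); env.dwell(.2); st('lift')
for n in('top','side'): cv2.imwrite(f'pics/{n}1.png',env.grab_frame(n)['image'])
E
python3 - <<'E'
import cv2,numpy as np
a=cv2.imread('pics/side1.png')[200:440,160:480]
cv2.imwrite('pics/g1.png',cv2.resize(a,None,fx=2,fy=2))
E
```

```text
short [ 0.4532  0.0901 -0.7048] -40.38410072086034 0.5966006837529237
  single [[0.4525, 0.0897, -0.6737], [0.4536, 0.0903, -0.7216]]
long [0.6459 0.1345 0.5201] 29.799861921109017 0.6275133132453807
  single [[0.6453, 0.1344, 0.5032], [0.6464, 0.1346, 0.5331]]
box [ 0.5746 -0.1562 -0.3291] -18.854839135998535 1.2208197339836384
  single [[0.5748, -0.1566, -0.3243], [0.5743, -0.1557, -0.3335]]
[[(np.float64(92.23335334780563), 0), (np.float64(147.04122047852297), 180)], [(np.float64(108.83542874966355), 0), (np.float64(86.54066676158845), 180)], [(np.float64(85.60243798558592), 0), (np.float64(94.39756201441405), 180)]] [-1.79999752e+02  1.04394921e-03 -1.65576608e+02]
0 t 1.1 pos [ 0.1557 -0.6053  0.2226] open 1.0 ff 0.0 F [ 0.5 -0.8  0.1]
above t 4.69 pos [0.4496 0.0929 0.0801] open 0.6 ff 0.0 F [-0.1 -0.1 -0.2]
False
down t 5.61 pos [0.4499 0.0935 0.0034] open 0.6 ff 0.0 F [ 0.2 -0.5 -0.1]
grip t 6.31 pos [0.4497 0.0935 0.0032] open 0.192 ff 25.0 F [-0.2  0.8  0.2]
lift t 7.31 pos [0.4488 0.093  0.099 ] open 0.193 ff 25.0 F [-0.2 -0.   0.1]
```

View pics/g1.png

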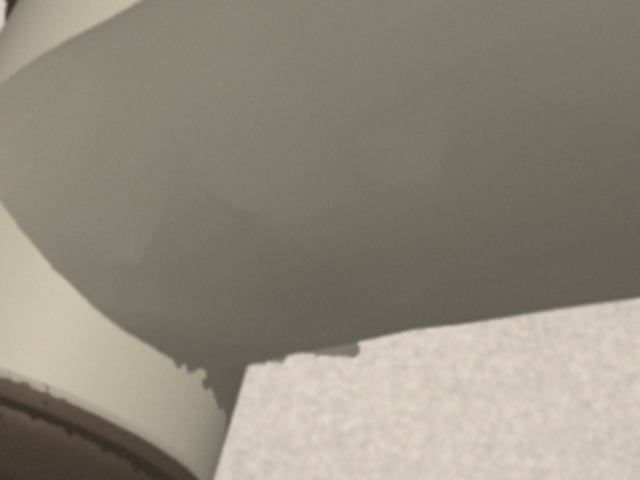

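The arm hides the gripper at this pose. The gripper is stopped at 16.8 mm with 25 N on the pad, so the spacer is held. Next I carry it over the slot and look again there.

```bash
python3 - <<'E'
from h import *
import json
Q=json.load(open('q.json')); q=Q['box']
turn=min(best(q))[1]; print(best(q))
# short was gripped with turn 0: spacer +x = tool x
p,o=tcp(q,-.005 if turn==0 else -.005,.1,turn); env.goto(p,o); 
p[2]=.06; env.move_straight(p,rate=.15); env.dwell(.3); st('over')
for n in('top','side'):
    f=env.grab_frame(n); cv2.imwrite(f'pics/{n}2.png',f['image'])
    print(w2px(f,[p]).round(0))
a=cv2.imread('pics/top2.png')[150:320,320:500]; b=cv2.imread('pics/side2.png')[100:270,300:480]
cv2.imwrite('pics/g2.png',cv2.resize(np.hstack([a,b]),None,fx=2.2,fy=2.2,interpolation=cv2.INTER_CUBIC))
E
```

```text
[(np.float64(53.27581957263545), 0), (np.float64(126.72418042736453), 180)]
over t 9.19 pos [ 0.5704 -0.1545  0.061 ] open 0.191 ff 25.0 F [-0.4  1.3 -0.8]
[[391. 227.]]
[[372. 181.]]
```

View pics/g2.png

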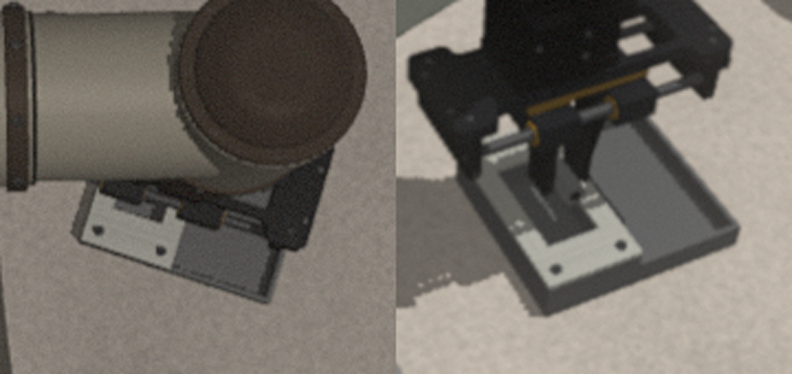

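In the side half the fingers are centred over the slot at about (560,190). The spacer can't be made out at this scale, so I zoom in.

```bash
python3 - <<'E'
import cv2
b=cv2.imread('pics/side2.png')[150:230,325:425]
b=cv2.convertScaleAbs(b,alpha=1.8,beta=10)
cv2.imwrite('pics/g3.png',cv2.resize(b,None,fx=7,fy=7,interpolation=cv2.INTER_CUBIC))
E
```

```text
(no output)
```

View pics/g3.png

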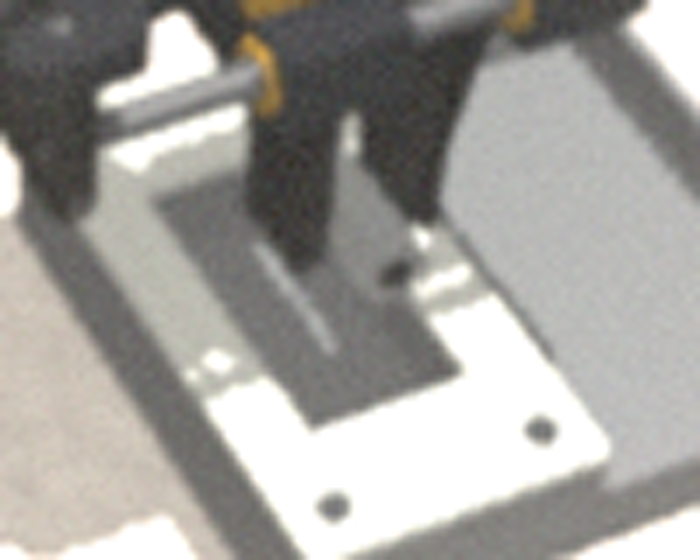

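```bash
python3 - <<'E'
from h import *
import json
g=env.grab_frame('side'); r=env.read_state(); P=np.array(r['position']); R=RR(r['tool_rot']).as_matrix()
for x in (-25,21,35):
  for z in (-5,3.2,-13.2): print(x,z,((w2px(g,P+R@[x/1e3,0,z/1e3])-[325,150])*7+3.5).round(0))
E
```

```text
-25 -5 [[394. 283.]]
-25 3.2 [[390. 310.]]
-25 -13.2 [[398. 256.]]
21 -5 [[288. 141.]]
21 3.2 [[286. 168.]]
21 -13.2 [[291. 114.]]
35 -5 [[257. 100.]]
35 3.2 [[255. 126.]]
35 -13.2 [[260.  72.]]
```

The tail end shows at (395,272) against a predicted (394,283), so the spacer is level, in line with the slot and centred to about 3 mm. I lower and release it.

```bash
python3 - <<'E'
from h import *
import json
Q=json.load(open('q.json'))
p,o=tcp(Q['box'],-.005,.040,0)
print(env.move_straight(p,rate=.08,force_limit=8)); env.dwell(.2); st('low')
env.gripper_to(.55); env.dwell(.3); st('rel')
p[2]=.12; env.move_straight(p,rate=.2)
q=Q['long']; b=best(q); print(b); turn=min(b)[1]
p,o=tcp(q,-.0055,.08,turn); env.goto(p,o); st('above long')
for n in('top','side'):
    f=env.grab_frame(n); cv2.imwrite(f'pics/{n}4.png',f['image'])
    print(n,[(np.round(r['xyz'],3).tolist(),round(r['score'],2)) for r in env.search_frame(f,'short_spacer')[:2]])
a=cv2.imread('pics/top4.png')[170:300,350:480]; b=cv2.imread('pics/side4.png')[130:260,320:450]
cv2.imwrite('pics/g4.png',cv2.resize(np.hstack([a,b]),None,fx=3,fy=3,interpolation=cv2.INTER_CUBIC))
E
```

```text
False
low t 9.94 pos [ 0.5702 -0.1546  0.0404] open 0.196 ff 25.0 F [ 0.5 -0.4 -1.2]
rel t 11.07 pos [ 0.5699 -0.1545  0.04  ] open 0.554 ff 0.0 F [-0.4 -0.  -0.1]
[(np.float64(25.257642384628287), 0), (np.float64(156.60164184540935), 180)]
above long t 12.76 pos [0.6409 0.1306 0.0798] open 0.555 ff 0.0 F [ 0.2 -0.6  0.3]
top [([0.57, -0.152, 0.019], 0.71)]
side [([0.573, -0.15, 0.019], 0.72)]
```

View pics/g4.png

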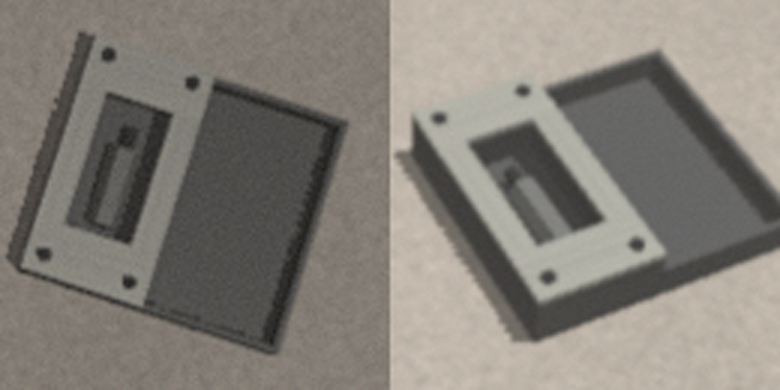

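Both views show the short spacer lying flat in the compartment under the slot: top half about (118,175), side half about (535,200). Next is the long spacer.

```bash
python3 - <<'E'
from h import *
import json
Q=json.load(open('q.json')); q=Q['long']; b=Q['box']; a=b[2]
tray=[b[0]+.076*np.sin(a),b[1]-.076*np.cos(a),a]; print(np.round(tray,4))
p,o=tcp(q,-.0055,.003)
print(env.move_straight(p,rate=.1,force_limit=8))
env.gripper_to(0,35); st('grip')
p[2]=.1; env.move_straight(p,rate=.15); r=st('lift')
if r['finger_force']<20: raise SystemExit('no grip')
p,o=tcp(tray,-.0055,.1); env.goto(p,o); p[2]=.045; env.move_straight(p,rate=.12); env.dwell(.2); st('over')
g=env.grab_frame('side'); P=np.array(p)
r=env.read_state(); P=np.array(r['position']); R=RR(r['tool_rot']).as_matrix()
print(((w2px(g,[P+R@[x/1e3,0,-.005] for x in(-45,41,55)])-[320,100])*4.5).round(0))
cv2.imwrite('pics/g5.png',cv2.resize(cv2.convertScaleAbs(g['image'][100:230,320:490],alpha=1.5),None,fx=4.5,fy=4.5,interpolation=cv2.INTER_CUBIC))
E
```

```text
[ 0.5501 -0.2281 -0.3291]
False
grip t 14.53 pos [0.6412 0.1318 0.0032] open 0.191 ff 35.0 F [ 0.4 -0.4  1.2]
lift t 15.32 pos [0.6401 0.1315 0.0987] open 0.19 ff 35.0 F [-0.3 -0.5 -2.7]
over t 17.52 pos [ 0.5456 -0.2264  0.046 ] open 0.196 ff 35.0 F [ 0.3  0.6 -1.5]
[[496. 404.]
 [364. 242.]
 [343. 218.]]
```

View pics/g5.png

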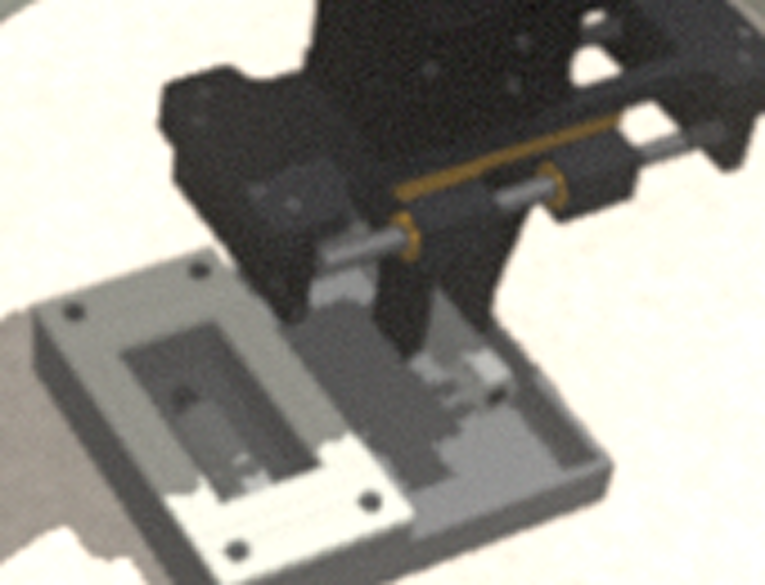

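The long spacer's tail is at (497,395), close to the predicted (496,404), and it is aligned inside the tray. I lower it, release and retreat.

```bash
python3 - <<'E'
from h import *
import json
Q=json.load(open('q.json')); b=Q['box']; a=b[2]
tray=[b[0]+.076*np.sin(a),b[1]-.076*np.cos(a),a]
p,o=tcp(tray,-.0055,.0075)
print(env.move_straight(p,rate=.05,force_limit=6)); st('low')
env.gripper_to(.45); env.dwell(.3); st('rel')
p[2]=.15; env.move_straight(p,rate=.15)
env.goto([.5,.15,.2],o); env.dwell(.3); st('away')
for n in('top','side'):
    f=env.grab_frame(n); cv2.imwrite(f'pics/{n}6.png',f['image'])
    for t in('short_spacer','long_spacer'): print(n,t,[(np.round(r['xyz'],3).tolist(),round(r['score'],2)) for r in env.search_frame(f,t)[:2]])
A=cv2.imread('pics/top6.png')[170:300,350:480]; B=cv2.imread('pics/side6.png')[130:260,330:460]
cv2.imwrite('pics/g6.png',cv2.resize(np.hstack([A,B]),None,fx=3,fy=3,interpolation=cv2.INTER_CUBIC))
E
```

```text
True
low t 18.3 pos [ 0.544  -0.2262  0.0072] open 0.193 ff 35.0 F [-0.3  0.3  4.3]
rel t 19.31 pos [ 0.5428 -0.2259  0.0061] open 0.449 ff 0.0 F [ 0.7  0.4 -0.3]
away t 22.14 pos [0.5002 0.1494 0.1999] open 0.451 ff 0.0 F [ 0.4 -0.3 -0.5]
top short_spacer [([0.575, -0.152, 0.019], 0.76)]
top long_spacer [([0.55, -0.225, 0.018], 0.73)]
side short_spacer [([0.56, -0.143, 0.02], 0.59)]
side long_spacer [([0.515, -0.212, 0.022], 0.65)]
```

View pics/g6.png

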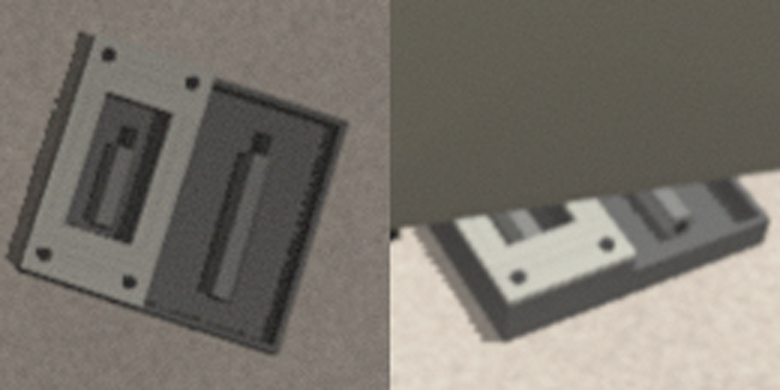

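The top half shows the short spacer flat under the slot at about (118,175). The long one lies flat and centred in the open tray at about (240,220), clear of the walls and the gripper. I hand the job in.

```bash
python3 -c "
from workcell import env
print(env.close_job())"
```

```text
the job is handed in; nothing more can be done
None
```

The short spacer lies flat under the gauge slot and the long spacer lies flat in the open tray; both are released, and I handed the job in after about 22 s on the robot's clock (limit 54 s).

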